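# Refit the rotor of a mini spinner

### The job

Put the rotor back into the mini spinner: press the thumb latch at its front so that the lid springs open, set the rotor on the spindle and, pressing only lightly, turn it until its slots drop over the drive pin and it sits fully home, then gently push the lid down until it snaps shut. Do not force the rotor onto the spindle, and leave the things around it where they are.

Things in the scene. Friction and masses are not known exactly. Their poses are not given: they have to be found in the camera images.
- spinner: mini spinner (tiny bench centrifuge), fixed to the worktop: white round base 124 mm across, deck 52 mm high, with an open bowl (74 mm across, floor 28 mm high) under a clear round lid; its origin is the centre of its underside, on the spindle axis; its x axis points from the latch (front, -x) to the lid hinge (back, +x), z up
- spindle_seat (a point): centre of the spindle flange, 30 mm above the worktop: the rotor's underside rests here when home. The rubber-mounted spindle gives 2 mm downward (3.5 N per mm). A flat-topped cross pin in the shaft (4.4 mm thick, 28 mm long, top 4.8 mm above the flange) drives the rotor; its angle is not measured. Out of line with it the rotor rides 4.8 mm too high, and drops when turned into line
- shaft_tip (a point): tip of the upright spindle shaft, 50 mm above the worktop; the shaft is 6.6 mm thick and stands 20 mm above the flange, its last 6 mm tapering to 3 mm. The spindle turns about it with a light drag of 0.03 N m: a rotor pressed down or sideways with more than about 4 N while being turned drags the spindle and its pin round with it
- rotor: black 8-place rotor, 60 mm across, 48 mm high, 0.10 to 0.20 kg, standing loose on the worktop; origin is the centre of its underside, z up. An upright black lifting wing stands on its middle (12 mm thick along the rotor's y axis, 28 mm long along its x axis, from 22 to 48 mm above the underside): grip it across its thickness
- rotor_boss (a point): centre of the rotor's underside: a round boss about 30 mm across with a bore for the shaft (0.7 mm play all round) and two crossed slots, 6 mm wide and 8 mm deep, along the rotor's x and y axes, so that it fits over the pin every quarter turn, with about 0.1 rad play either way
- rotor_grip (a point): middle of the rotor's lifting wing, 43 mm above the rotor's underside, 5 mm below the wing's top: a good height for the TCP when gripping
- latch_pad (a point): middle of the top of the ribbed grey thumb pad of the latch, 97 mm in front of the spindle axis and 50 mm above the worktop with the latch at rest; the pad is 26 mm wide and 27 mm long, and the hook stands up 16 mm right behind it. Pressed straight down by about 7 mm (2 N at first, under 6 N when fully down at 9 mm) it frees the lid
- latch (a joint): angle of the rocker latch, rad: 0 at rest (hook over the lid's lip), about 0.2 frees the lid, 0.32 fully pressed; it springs back when let go, also when the lid is open
- lid (a joint): angle of the lid, rad: 0 shut and hooked, 1.75 fully open. A spring opens it: about 1.3 N at the lid's front edge when shut, less when open. It must be pushed slightly past 0 (down to about -0.02; the rubber stop is at -0.03) for the hook to snap over its lip; the snap needs about 10 N at lid_press
- lid_hinge (a point): on the lid's hinge axis (along the spinner's y), 64 mm behind the spindle axis, 55 mm above the worktop
- lid_press (a point): point on the outer face of the lid's flat top, 104 mm from the hinge toward the front, 29 mm above the hinge plane (84 mm above the worktop when shut); the lid is 116 mm across, flat-topped to 50 mm from its middle. To shut the open lid push this face from behind with closed fingers, over and down along an arc about the hinge
- tube_jar: bystander: clear jar with a tan cap, 82x77x116 mm, loose; origin under its centre
- foam_rack: bystander: white foam tube rack, 72x100x42 mm, loose; origin under its centre
- bottle_b: bystander: white plastic bottle, 45x56x141 mm, loose; origin under its centre
- forceps: bystander: steel forceps, 130 mm long, lying loose; origin under its middle
Mind the look-alikes: they are no part of the job. Several things have the shape of the rotor; the one meant has the colours described above.

How it is judged:
On the way, in this order (a step that is already met when the one before it is completed fails the run):
1. the latch is pressed and the lid has sprung open (value of joint lid above 1.5 rad), for 0.1 s.
2. with the lid open, the rotor sits fully home on the spindle flange, over the drive pin (z of rotor in the frame of spindle_seat below 0.0015 m and horizontal distance between rotor and spindle_seat below 0.003 m and angle between rotor's own z axis and vertical below 0.06 rad and value of joint lid above 1 rad), for 0.2 s.
At the end, for the whole second after the job is handed in: the lid is shut and held by the latch (lid angle under 0.025 rad, latch hook back within 0.08 rad of rest), the rotor upright at rest on the spindle flange within 1.5 mm in height and 3 mm sideways (value of joint lid below 0.025 rad and value of joint latch below 0.08 rad and z of rotor in the frame of spindle_seat below 0.0015 m and horizontal distance between rotor and spindle_seat below 0.003 m and angle between rotor's own z axis and vertical below 0.06 rad and linear speed of rotor below 0.02 m/s); the robot touches nothing.
It fails at once if the rotor is pressed into the spinner with more than 15 N (contact force between rotor and spinner above 15 N).
It fails at once if any part of the spinner (latch, lid, base) is pushed with more than 30 N (contact force between the arm and spinner above 30 N).
It fails at once if the rotor is tipped over (angle between rotor's own z axis and vertical above 0.6 rad).
It fails at once if a bystander is pushed away by more than 30 mm (distance of any of tube_jar, foam_rack, bottle_b, forceps from where it was at the start of the episode above 0.03 m).
It also fails if it takes over 67 s, if anything falls off the work surface, if the arm or the gripper's body presses on something with over 40 N, if the wrist force passes 120 N, or if a joint passes its speed limit or range.

### The arm

A 7-joint arm with a two-finger parallel gripper is mounted at the origin on a cart in front of the work surface, level with it; the furniture and walls round the work are solid. World frame = base frame: x ahead of the robot, y to its left, z up, the work surface at z = 0. Lengths are in m, angles in rad, forces in N, time in s.
With the tool pointing down it reaches from about 0.425 to 0.875 m from the base axis. Payload 4.7 kg.
Tool frame: the origin (TCP) lies between the finger pads, 19 mm behind the fingertips; this is the grasp point; z points along the fingers, y is the line along which they close (so a half turn about z gives the same grasp; the last joint's range is limited). The gripper opens to 87 mm and grips with 3 to 60 N. Pads are 19 mm wide; open, the fingers measure 117 mm over their backs; the gripper's body (75 mm by 190 mm) begins 51 mm behind the grasp point.
Start: joints at [1.168, 0.321, -0.07, 1.45, 0.023, 1.371, -0.057], TCP at [0.263, -0.594, 0.241] pointing down, gripper open.
Joint ranges: [-2.86, 2.86], [-0.3, 2.09], [-1.38, 1.24], [0.06, 2.45], [-1.56, 4.7], [0.09, 2.05], [-2.69, 2.69]. Speed limits (rad/s): [2.57, 2.57, 3.14, 3.14, 3.14, 3.14, 3.14].

### API

Orientations are given as a unit quaternion [x, y, z, w].
In Python, from bench import read_state, viewer, robot, spotter gives the robot as it stands. The module is installed in compiled form; this text tells all that it offers.
- The arm moves only by the tool send_rows, never from a script. Its argument "plan" is a list of rows, each a list of 3 entries, a list of its own where there are three numbers: the turn, a rotation vector about the tool's x, y, z in shares of 90 degrees (1.0 is 90 degrees), then the shift along the tool's x, y, z in shares of 40 cm (1.0 is 40 cm), then the opening, from 0 (shut) to 1 (fully open). In form: [[[rx, ry, rz], [dx, dy, dz], grip], ...]. A call has exactly 5 rows; each row is the pose to reach, as a shift and turn from the pose commanded when the call began, along the tool's axes at that moment; what a row does not reach only later rows make up. A row lasts 1/8 s, in which the tool goes at most 62.5 mm and 10.7 degrees, less where a joint would pass 70% of its speed; a pose out of reach is approached as far as the arm can. A shift or turn number past 1, either way, is cut back to 1. A call with a gripper value outside its range is refused whole. The fingers move at their own pace and stop on an object; the grip force is fixed at half the most. Time passes only in rows, so rows that repeat a pose let the fingers close, or fill a call up. It gives the time, the measured TCP pose, the force, the opening and the grip force at its end, in the units of the state.
- read_state(): the state, without advancing time (a new reading comes with each control period).
- viewer.capture(name): name is "scene" or "top" or "wrist"; returns the picture (480x640x3 uint8, blue, green, red); there is no depth.
- viewer.calibration(name): a dict with "fx", "fy", "cx", "cy" (pixels), "origin" and "rotation" of the camera in the world. Camera axes: x right, y down, z forward; pixel columns grow to the right and rows downward; lengths in m; the calibration is good to about 2 mm. A picture is of the moment at which its call begins: read the wrist's pose just before it. calibration takes no time and is no camera call; for the wrist camera it gives the pose at the moment of the call.
- robot.job_done(): hands the job in; it is judged then, once.
Trained networks look in the newest picture that a camera, given by its name, has taken for a name from the list of things; names that differ only in an ending like _2 or _b are one class to them, and where a whole thing is asked for, a point or a joint stands for the part that bears it (a point fixed in the world has none). Each returns a list of dicts, best first, with "conf" (0 to 1); they miss things now and then, are a little off and sometimes report something else, mostly with a low value. They report only what shows in the picture. A call takes as long as a camera call. They do not tell look-alikes from the thing itself.
- spotter.masks_of(target, camera): "region" (480x640 bool, what is visible of it) and "box" ([centre column, centre row, width, height] in pixels, round what is visible of it).
- spotter.tip_of(target, camera): "location" ([row, column] in pixels: a listed point, or the origin of a listed thing).
The state is a dict: "time": time; "q": joint angles; "dq": joint speeds; "joint_efforts": joint torques, N m; "eef_pos": TCP position; "eef_rot": TCP orientation; "ft_force": force on the tool from outside, world axes, zero at the start; "wrist_torque": the same for the moment, N m; "grip_width": finger opening in m; "grasp_force": force on a finger pad.
Only numpy, scipy, OpenCV 4.12 (cv2) and the standard library are available. Lean on these libraries where they do the work, as an engineer would, in place of code of your own. Each camera call takes 0.05 s, during which the arm holds its last target. There are 200 camera calls.

## Working session

There is one attempt and no reset: what is moved stays moved. The work goes in short steps, Python scripts to look and compute and a tool call to move; the robot and the scene stay as the last step left them, time stands still between calls to the robot, and variables do not carry over. Pictures are saved under pics/ and viewed, at most 10 in all, crops included, and the job is handed in when it is done.

Besides the shell and the picture viewer there is one more tool, called after "Emit:" as a command line: name --argument value ..., lists and objects as JSON in quotes. send_rows: Moves the arm, as the interface text tells. Its arguments: {"type":"object","properties":{"plan":{"type":"array"}},"required":["plan"]}

```bash
mkdir -p pics
cat > h.py <<'E'
import numpy as np, cv2
from bench import read_state, viewer, robot, spotter
from scipy.spatial.transform import Rotation as R
def ray(cal,r,c):
    d=np.array([(c-cal['cx'])/cal['fx'],(r-cal['cy'])/cal['fy'],1.]);M=np.array(cal['rotation'])
    if M.shape!=(3,3): M=R.from_quat(M).as_matrix()
    return np.array(cal['origin']),M@d/np.linalg.norm(d)
def atz(cal,r,c,z):
    o,d=ray(cal,r,c);return o+d*(z-o[2])/d[2]
def tri(rs):
    A=np.zeros((3,3));b=np.zeros(3)
    for o,d in rs:
        P=np.eye(3)-np.outer(d,d);A+=P;b+=P@o
    x=np.linalg.solve(A,b);return x,[np.linalg.norm((np.eye(3)-np.outer(d,d))@(x-o)) for o,d in rs]
def proj(cal,p):
    M=np.array(cal['rotation'])
    if M.shape!=(3,3): M=R.from_quat(M).as_matrix()
    v=M.T@(np.array(p)-cal['origin']);return v[1]/v[2]*cal['fy']+cal['cy'],v[0]/v[2]*cal['fx']+cal['cx']
E
python3 - <<'E'
from h import *
ims=[]
s=read_state();print({k:np.round(v,3) for k,v in s.items()})
for n in ("scene","top"):
    im=viewer.capture(n);cal=viewer.calibration(n);ims.append(im)
    print(n,cal)
    for t in ["spindle_seat","shaft_tip","rotor","rotor_boss","rotor_grip","latch_pad","lid_hinge","lid_press","spinner","tube_jar","foam_rack","bottle_b","forceps"]:
        print(t,[(np.round(d['location']).astype(int).tolist(),round(d['conf'],2)) for d in spotter.tip_of(t,n)][:4])
    cv2.imwrite(f"pics/{n}.png",im)
E
```

```text
{'time': np.float64(0.0), 'q': array([ 1.168,  0.322, -0.07 ,  1.452,  0.023,  1.371, -0.057]), 'dq': array([-0.001, -0.   , -0.   ,  0.001, -0.001,  0.   ,  0.   ]), 'joint_efforts': array([ 0.0000e+00, -4.9129e+01, -4.0300e-01, -3.1253e+01, -6.4000e-02,
        4.4000e-02,  0.0000e+00]), 'eef_pos': array([ 0.263, -0.594,  0.24 ]), 'eef_rot': array([ 0.978,  0.207, -0.   , -0.001]), 'ft_force': array([-0.148, -0.45 , -0.01 ]), 'wrist_torque': array([ 0.002, -0.054,  0.008]), 'grasp_force': np.float64(0.0), 'grip_width': np.float64(0.087)}
scene {'fx': 437.3683413796422, 'fy': 437.3683413796422, 'cx': 320.01761842435207, 'cy': 236.00399361199408, 'origin': array([0.15919387, 0.44982843, 0.70802409]), 'rotation': array([-0.36996699,  0.85293721, -0.33622094,  0.15025984])}
spindle_seat []
shaft_tip [([216, 389], 0.81)]
rotor [([293, 376], 0.91), ([295, 320], 0.87), ([316, 275], 0.84), ([255, 298], 0.71)]
rotor_boss [([290, 375], 0.97), ([290, 318], 0.83), ([319, 273], 0.79), ([258, 297], 0.73)]
rotor_grip [([243, 297], 0.98), ([279, 379], 0.93), ([305, 273], 0.89), ([331, 333], 0.67)]
[... 361 characters left out ...]
20812017, 'origin': array([0.47859055, 0.00778656, 1.13692535]), 'rotation': array([ 0.70682591, -0.70498552,  0.02664806, -0.05179213])}
spindle_seat []
shaft_tip []
rotor [([274, 287], 0.98), ([222, 302], 0.81), ([271, 245], 0.8), ([310, 331], 0.65)]
rotor_boss [([268, 286], 0.97), ([319, 262], 0.78), ([270, 242], 0.57), ([222, 306], 0.55)]
rotor_grip [([273, 291], 0.94), ([320, 259], 0.85), ([266, 240], 0.79), ([220, 305], 0.74)]
latch_pad []
lid_hinge [([230, 395], 0.67), ([315, 404], 0.35)]
lid_press [([283, 403], 0.82)]
spinner [([262, 400], 0.91), ([230, 395], 0.31)]
tube_jar [([216, 189], 0.66)]
foam_rack [([299, 174], 0.66)]
bottle_b [([168, 347], 0.62)]
forceps [([301, 495], 0.72)]
```

View pics/scene.png

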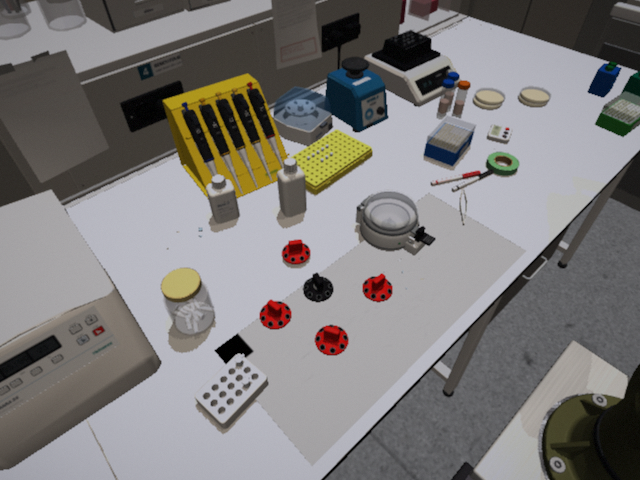

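View pics/top.png

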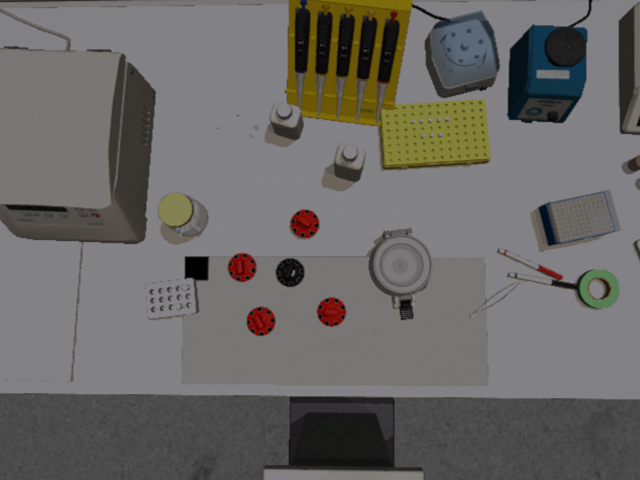

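Five rotor-shaped things: red at top (row 223, col 305), (266,241), (320,261), (311,331) and a black one at top (271,290) / scene (288,318). The black one fits ("black rotor, black wing"). The spinner is at top (264,400) with its latch at (310,405), facing the robot. Next I'll confirm with an enlarged crop.

Run:
```python
from h import *
a=cv2.imread('pics/top.png');b=cv2.imread('pics/scene.png')
z=lambda i,r,c,h:cv2.resize(i[r-h:r+h,c-h:c+h],(390,290*390//390),interpolation=cv2.INTER_CUBIC)
z=lambda i,r,c,h:cv2.resize(i[r-h:r+h,c-h:c+h],(300,300),interpolation=cv2.INTER_CUBIC)
cv2.imwrite('pics/crop.png',np.vstack([np.hstack([z(a,271,290,25),z(b,288,318,25)]),np.hstack([z(a,270,400,50),z(b,225,395,50)])]))
ct,cs=viewer.calibration('top'),viewer.calibration('scene')
viewer.capture('top');viewer.capture('scene')
def near(n,cam,rc,rad=22):
    o=[d for d in spotter.tip_of(n,cam) if np.hypot(*(np.array(d['location'])-rc))<rad];return o[0]['location'] if o else None
for n,t,s in [('rotor',(271,290),(288,318)),('rotor_boss',(271,290),(288,318)),('rotor_grip',(271,290),(280,318)),('lid_press',(283,403),(214,406)),('lid_hinge',(230,395),(202,365)),('latch_pad',(310,405),(239,430))]:
    x,y=near(n,'top',t),near(n,'scene',s)
    print(n,x,y)
    if x is not None and y is not None: print(tri([ray(ct,*x),ray(cs,*y)]))
for n in ('spinner','rotor'):
  for d in spotter.masks_of(n,'top'):
    if d['conf']>.4 and (n=='spinner' or abs(d['box'][0]-290)<15): print(n,d['conf'],d['box'],atz(ct,d['box'][1],d['box'][0],.02))
```

```text
rotor [271.5, 288.1] [292.4, 318.8]
(array([0.53990259, 0.11155905, 0.00501071]), [np.float64(0.003982580782875406), np.float64(0.003982580782875342)])
rotor_boss [272.0, 289.3] [290.4, 317.7]
(array([0.54063147, 0.11033669, 0.00905205]), [np.float64(0.0014251036037281777), np.float64(0.001425103603728025)])
rotor_grip [272.0, 286.7] [282.1, 316.2]
(array([0.53965404, 0.11338935, 0.03931891]), [np.float64(0.00047443640505428233), np.float64(0.00047443640505426585)])
lid_press [281.6, 406.0] [212.3, 403.5]
(array([ 0.52116287, -0.11715387,  0.08456559]), [np.float64(0.001613440690972126), np.float64(0.001613440690972205)])
lid_hinge [232.3, 394.8] [198.8, 362.6]
(array([ 0.6173312 , -0.0982689 ,  0.07063049]), [np.float64(0.0016481821778799905), np.float64(0.0016481821778801871)])
latch_pad [311.8, 404.7] [236.9, 430.9]
(array([ 0.45775548, -0.12090424,  0.05851398]), [np.float64(0.005597706863575034), np.float64(0.0055977068635750145)])
spinner 0.65 [404.0, 263.1, 65.3, 70.3] [ 0.55972167 -0.12224337  0.02      ]
rotor 0.89 [289.2, 273.3, 29.7, 31.4] [0.53846529 0.11043503 0.02      ]
```

View pics/crop.png

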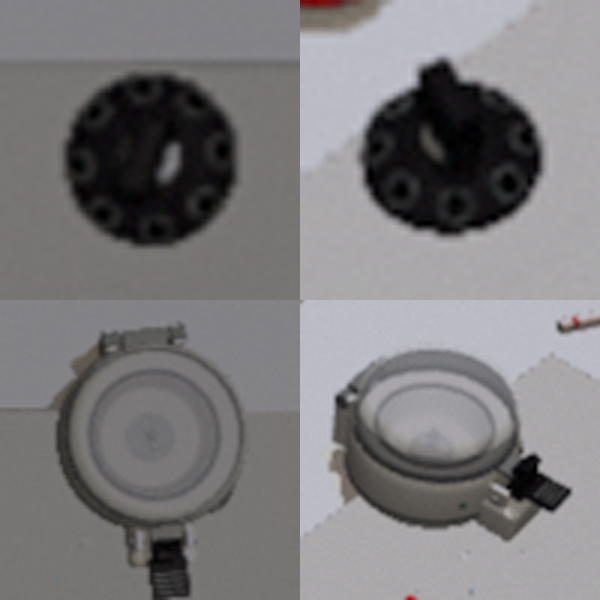

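The crop shows a black rotor with a black wing (the bright spot beside the wing is a highlight) and the spinner with its dark latch toward the robot, slightly rotated. Now I'll move the wrist over the spinner.

```bash
cat >> h.py <<'E'
def plan(pos,yaw,tilt=0,frm=None):
    s=read_state();p0,M=(np.array(s['eef_pos']),R.from_quat(s['eef_rot'])) if frm is None else frm
    T=R.from_euler('ZY',[yaw,tilt])*R.from_rotvec([np.pi,0,0])
    rv=np.degrees((M.inv()*T).as_rotvec());sh=100*M.inv().apply(np.array(pos)-p0)
    print('turn',np.round(rv,1).tolist(),'shift',np.round(sh,2).tolist(),'| at',np.round(p0,4),'t',round(float(s['time']),2));return np.array(pos),T
E
python3 -c "
from h import *
plan([.48,-.115,.30],.14)"
```

```text
turn [0.0, 0.0, 15.9] shift [39.24, -35.05, -5.87] | at [ 0.2631 -0.5944  0.2413] t 2.2
```

Careful with the scale: shifts go in shares of 40 cm and turns go in shares of 90 degrees. That gives: 20 cm / 40 = 0.5, -17.8 cm / 40 = -0.445.

Emit:
send_rows --plan '[[[0, 0, 0], [0.1, -0.0875, -0.03], 0], [[0, 0, 0], [0.2, -0.175, -0.06], 0], [[0, 0, 0], [0.3, -0.265, -0.09], 0], [[0, 0, 0], [0.4, -0.355, -0.12], 0], [[0, 0, 0], [0.5, -0.445, -0.1475], 0]]'

```text
time: 2.82
eef_pos: [0.3746, -0.3489, 0.3009]
eef_rot: [0.978, 0.207, 0.0, 0.0]
ft_force: [1.2, -0.2, -0.5]
grip_width: 0.0454
grasp_force: 0.0
```

Scaled: 19.2 cm / 40 = 0.48, -17.3 cm / 40 = -0.4325, 15.9 degrees / 90 = 0.1767.

Emit:
send_rows --plan '[[[0, 0, 0.0444], [0.1, -0.0875, 0], 0], [[0, 0, 0.0889], [0.2, -0.175, 0], 0], [[0, 0, 0.1333], [0.3, -0.265, 0], 0], [[0, 0, 0.1767], [0.4, -0.355, 0], 0], [[0, 0, 0.1767], [0.48, -0.4325, 0], 0]]'

```text
time: 3.45
eef_pos: [0.4801, -0.1124, 0.3006]
eef_rot: [0.998, 0.07, 0.0, 0.0]
ft_force: [-0.3, -0.8, 0.4]
grip_width: 0.0016
grasp_force: 0.0
```

Run:
```python
from h import *
s=read_state();print(s['eef_pos'],s['time'])
cal=viewer.calibration('wrist');im=viewer.capture('wrist');cv2.imwrite('pics/w1.png',im)
np.save('w1.npy',cal,allow_pickle=True)
print(cal)
for n in ["latch_pad","lid_press","lid_hinge","shaft_tip","spinner"]:
    for d in spotter.tip_of(n,'wrist')[:2]:
        r,c=d['location'];print(n,d,atz(cal,r,c,{'latch_pad':.05,'lid_press':.084,'lid_hinge':.055,'shaft_tip':.05}.get(n,0)))
```

```text
[ 0.48014287 -0.11241008  0.30058572] 3.45
{'fx': 337.14380035762304, 'fy': 337.14380035762304, 'cx': 319.1952312068623, 'cy': 243.69130544858817, 'origin': array([ 0.5482535 , -0.10343993,  0.44364231]), 'rotation': array([ 0.7481745 , -0.65112358, -0.08328506,  0.09662613])}
latch_pad {'location': [238.6, 325.1], 'conf': 0.88} [ 0.45359175 -0.12429635  0.05      ]
lid_press {'location': [191.8, 330.8], 'conf': 0.97} [ 0.51315456 -0.12119638  0.084     ]
lid_hinge {'location': [87.6, 331.8], 'conf': 0.9} [ 0.61932921 -0.10752275  0.055     ]
lid_hinge {'location': [139.9, 151.1], 'conf': 0.21} [0.53919825 0.08187554 0.055     ]
shaft_tip {'location': [154.0, 330.6], 'conf': 0.9} [ 0.55172933 -0.11642859  0.05      ]
spinner {'location': [154.6, 328.3], 'conf': 0.63} [ 0.55103663 -0.11528837  0.        ]
```

View pics/w1.png

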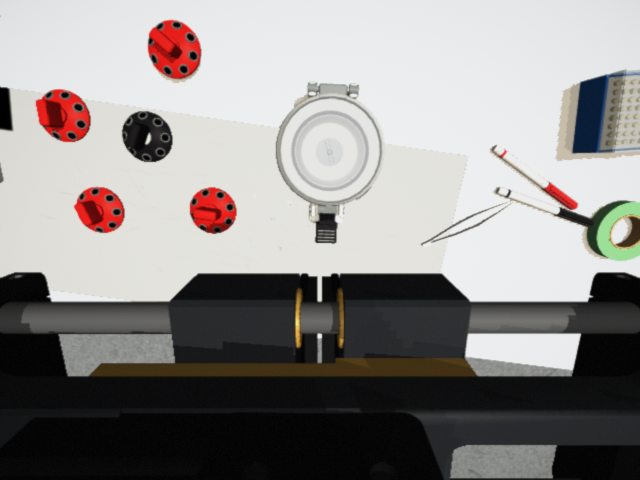

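The wrist picture shows the spinner at (150,330), with the latch pad middle at about row 231, col 326, the hinge at (89,332) and the black rotor at (136,147). One lower look before pressing.

Scaled: 13.6 cm / 40 = 0.34, 10.2 cm / 40 = 0.255.

Emit:
send_rows --plan '[[[0, 0, 0], [-0.015, 0.005, 0.085], 0], [[0, 0, 0], [-0.03, 0.01, 0.17], 0], [[0, 0, 0], [-0.045, 0.015, 0.255], 0], [[0, 0, 0], [-0.06, 0.02, 0.34], 0], [[0, 0, 0], [-0.06, 0.02, 0.34], 0]]'

```text
time: 4.38
eef_pos: [0.4541, -0.1272, 0.162]
eef_rot: [0.998, 0.068, -0.003, -0.001]
ft_force: [-0.6, -0.5, 0.5]
grip_width: 0.0005
grasp_force: 0.0
```

Run:
```python
from h import *
s=read_state();print(s['eef_pos'],s['time'],s['ft_force'])
cal=viewer.calibration('wrist');im=viewer.capture('wrist');cv2.imwrite('pics/w2.png',im)
np.save('w2.npy',cal,allow_pickle=True)
w1=np.load('w1.npy',allow_pickle=True).item()
old={"latch_pad":(231,326),"lid_press":(191.8,330.8),"lid_hinge":(88,332),"shaft_tip":(154,330.6)}
for n in old:
    for d in spotter.tip_of(n,'wrist')[:1]:
        r,c=d['location'];print(n,d,atz(cal,r,c,{'latch_pad':.05,'lid_press':.084,'lid_hinge':.055,'shaft_tip':.05}[n]),tri([ray(cal,r,c),ray(w1,*old[n])]))
```

```text
[ 0.45411686 -0.1271937   0.16201799] 4.375 [-0.59590986 -0.53947217  0.54328429]
latch_pad {'location': [241.4, 313.6], 'conf': 0.9} [ 0.45675162 -0.12292824  0.05      ] (array([ 0.48273319, -0.12019449,  0.14573724]), [np.float64(0.0015166850205717405), np.float64(0.0015166850205716943)])
lid_press {'location': [166.1, 317.4], 'conf': 0.69} [ 0.51518237 -0.11832551  0.084     ] (array([ 0.51700892, -0.11875402,  0.12646865]), [np.float64(0.00045121073695149013), np.float64(0.00045121073695156614)])
shaft_tip {'location': [105.4, 319.4], 'conf': 0.92} [ 0.55546973 -0.11412048  0.05      ] (array([ 0.55130556, -0.11502397,  0.08381992]), [np.float64(0.00031446651590791834), np.float64(0.00031446651590785957)])
```

View pics/w2.png

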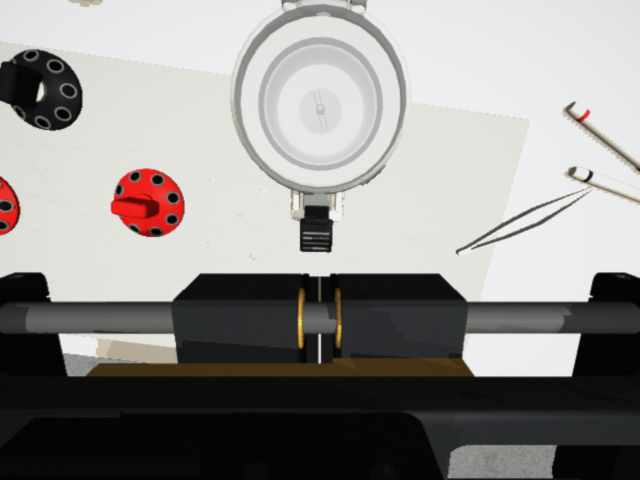

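The picture shows the pad middle at (237,317), shaft at (105,320) and the cross pin dimly visible through the lid. The pad is at about (0.459,-0.123). Pressing.

Scaled: 9.5 cm / 40 = 0.2375, 9.2 cm / 40 = 0.23.

Emit:
send_rows --plan '[[[0, 0, 0], [0.01, -0.01, 0.0875], 0], [[0, 0, 0], [0.01, -0.01, 0.175], 0], [[0, 0, 0], [0.01, -0.01, 0.215], 0], [[0, 0, 0], [0.01, -0.01, 0.23], 0], [[0, 0, 0], [0.01, -0.01, 0.2375], 0]]'

```text
time: 5.25
eef_pos: [0.4612, -0.1217, 0.0701]
eef_rot: [0.998, 0.07, 0.001, 0.0]
ft_force: [-0.8, -0.5, -0.8]
grip_width: 0.0004
grasp_force: 0.0
```

Scaled: 0.7 cm / 40 = 0.0175, 0.6 cm / 40 = 0.015.

Emit:
send_rows --plan '[[[0, 0, 0], [0, 0, 0.005], 0], [[0, 0, 0], [0, 0, 0.01], 0], [[0, 0, 0], [0, 0, 0.015], 0], [[0, 0, 0], [0, 0, 0.0175], 0], [[0, 0, 0], [0, 0, 0.0175], 0]]'

```text
time: 5.88
eef_pos: [0.4594, -0.1221, 0.0658]
eef_rot: [0.998, 0.069, -0.002, 0.001]
ft_force: [-15.9, 2.4, 28.3]
grip_width: 0.0006
grasp_force: 18.4
```

Run:
```python
from h import *
s=read_state();print(s['eef_pos'],s['time'],s['ft_force'])
im=viewer.capture('scene');cv2.imwrite('pics/s2.png',cv2.resize(im[130:290,300:500],(600,480),interpolation=cv2.INTER_CUBIC))
```

```text
[ 0.45935941 -0.12209115  0.06577823] 5.875 [-15.92837955   2.36961676  28.26085581]
```

View pics/s2.png

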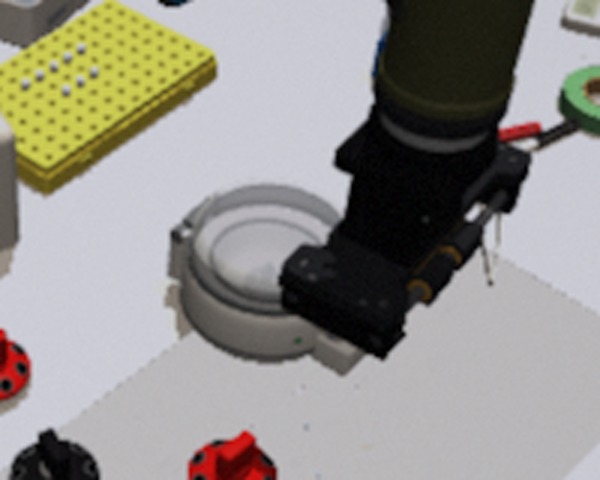

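28 N upward with a backward push: the finger is catching the hook. Lift, back off toward -x, and look closely.

Scaled: -3.5 cm / 40 = -0.0875, -3 cm / 40 = -0.075.

Emit:
send_rows --plan '[[[0, 0, 0], [0, 0, -0.025], 0], [[0, 0, 0], [0, 0, -0.05], 0], [[0, 0, 0], [-0.0125, 0, -0.075], 0], [[0, 0, 0], [-0.025, 0, -0.0875], 0], [[0, 0, 0], [-0.025, 0, -0.0875], 0]]'

```text
time: 6.55
eef_pos: [0.4506, -0.1232, 0.0979]
eef_rot: [0.998, 0.069, 0.001, 0.001]
ft_force: [-0.2, 0.2, 0.6]
grip_width: 0.0005
grasp_force: 0.0
```

Run:
```python
from h import *
s=read_state();print(s['eef_pos'],s['time'],s['ft_force'])
cal=viewer.calibration('wrist');im=viewer.capture('wrist');cv2.imwrite('pics/w3.png',im[0:300,150:500]);cv2.imwrite('pics/w3f.png',im)
np.save('w3.npy',cal,allow_pickle=True)
ct,cs=viewer.calibration('top'),viewer.calibration('scene')
w1,w2=[np.load(f,allow_pickle=True).item() for f in ('w1.npy','w2.npy')]
print('w1pad',atz(w1,231,326,.05),'w2pad',atz(w2,237,317,.05))
d=spotter.tip_of('latch_pad','wrist');print(d[:2])
if d: print(atz(cal,*d[0]['location'],.05))
tip=np.array(s['eef_pos'])+R.from_quat(s['eef_rot']).apply([0,0,.019]);print('tip px',proj(cal,tip),'tcp px',proj(cal,s['eef_pos']))
```

```text
[ 0.45060327 -0.12323391  0.09791723] 6.55 [-0.17545127  0.21733195  0.58283111]
w1pad [ 0.46299617 -0.12402824  0.05      ] w2pad [ 0.46061385 -0.12508942  0.05      ]
[{'location': [266.4, 318.2], 'conf': 0.87}]
[ 0.45537666 -0.12274093  0.05      ]
tip px (np.float64(292.9619982599549), np.float64(317.8736047597648)) tcp px (np.float64(309.2161870569344), np.float64(317.74376441707705))
```

View pics/w3.png

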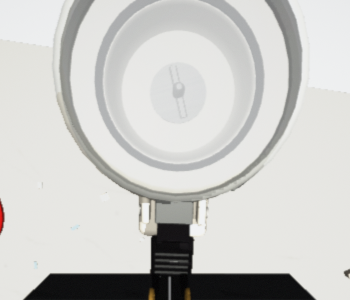

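Run:
```python
from h import *
s=read_state();cal=np.load('w3.npy',allow_pickle=True).item()
M=R.from_quat(s['eef_rot'])
for r,z in [(222,.066),(247,.066),(247,.05),(252,.05),(273,.079)]: 
    p=atz(cal,r,322,z);print(r,z,p, 'tool dx',M.inv().apply(p-s['eef_pos'])[0])
a,b=atz(cal,66,325,.035),atz(cal,116,333,.035);print('pin yaw',np.arctan2(*(a-b)[1::-1]),np.linalg.norm(a-b),(a+b)/2, atz(cal,89,328,.05))
im=cv2.imread('pics/w3f.png');print(im[200:300:3,322].mean(1).astype(int))
```

```text
222 0.066 [ 0.48536066 -0.12066022  0.066     ] tool dx 0.03491389928136244
247 0.066 [ 0.47182767 -0.12255939  0.066     ] tool dx 0.021248302439122915
247 0.05 [ 0.46754806 -0.12331958  0.05      ] tool dx 0.016897383693862646
252 0.05 [ 0.46452495 -0.12374383  0.05      ] tool dx 0.01384464406334739
273 0.079 [ 0.46174991 -0.12384399  0.079     ] tool dx 0.011095659677698341
pin yaw 0.31587764367294097 0.026525531091396173 [ 0.55425197 -0.11533411  0.035     ] [ 0.55274535 -0.11453135  0.05      ]
[146 160 161 159 157 157 154 155  31  21  21  19  20  21   9  12  15  14
  69  13  74  26  70  16  71  13  10  11   8   9  10  11  11  11]
```

The hook's front face is at x≈0.472 and my finger front reached it. I'll press 8–9 mm further toward the robot.

Scaled: 3.2 cm / 40 = 0.08, 3.1 cm / 40 = 0.0775.

Emit:
send_rows --plan '[[[0, 0, 0], [0.0025, 0, 0.03], 0], [[0, 0, 0], [0.0025, 0, 0.055], 0], [[0, 0, 0], [0.0025, 0, 0.07], 0], [[0, 0, 0], [0.0025, 0, 0.0775], 0], [[0, 0, 0], [0.0025, 0, 0.08], 0]]'

```text
time: 7.28
eef_pos: [0.4509, -0.1225, 0.0651]
eef_rot: [0.998, 0.07, -0.001, -0.0]
ft_force: [-2.0, 1.2, 4.0]
grip_width: 0.0008
grasp_force: 1.9
```

Scaled: 0.35 cm / 40 = 0.0088, 0.3 cm / 40 = 0.0075.

Emit:
send_rows --plan '[[[0, 0, 0], [0, 0, 0.0025], 0], [[0, 0, 0], [0, 0, 0.005], 0], [[0, 0, 0], [0, 0, 0.0075], 0], [[0, 0, 0], [0, 0, 0.0088], 0], [[0, 0, 0], [0, 0, 0.0088], 0]]'

```text
time: 7.9
eef_pos: [0.4502, -0.1226, 0.0617]
eef_rot: [0.998, 0.07, -0.001, -0.0]
ft_force: [-5.7, 1.3, 5.8]
grip_width: 0.0005
grasp_force: 3.3
```

Scaled: -0.2 cm / 40 = -0.005, 0.15 cm / 40 = 0.0038.

Emit:
send_rows --plan '[[[0, 0, 0], [-0.0025, 0, 0.0025], 0], [[0, 0, 0], [-0.005, 0, 0.0038], 0], [[0, 0, 0], [-0.005, 0, 0.0038], 0], [[0, 0, 0], [-0.005, 0, 0.0038], 0], [[0, 0, 0], [-0.005, 0, 0.0038], 0]]'

```text
time: 8.52
eef_pos: [0.4498, -0.1227, 0.0607]
eef_rot: [0.998, 0.07, 0.0, 0.0]
ft_force: [-2.4, 0.9, 6.2]
grip_width: 0.0001
grasp_force: 2.8
```

Run:
```python
from h import *
im=viewer.capture('scene');cv2.imwrite('pics/s3.png',im)
a=cv2.imread('pics/scene.png');d=cv2.absdiff(im,a).max(2)[150:215,340:400];print((d>25).mean())
for n in('lid_press','lid_hinge'):print(n,spotter.tip_of(n,'scene')[:2])
```

```text
0.5807692307692308
lid_press [{'location': [157.5, 348.8], 'conf': 0.7}]
lid_hinge [{'location': [201.8, 364.4], 'conf': 0.85}, {'location': [292.6, 320.8], 'conf': 0.16}]
```

The lid has sprung open (the scene changed there; lid_press is now at (157,349)). Lift and look down at the rotor.

Scaled: -19 cm / 40 = -0.475, -16 cm / 40 = -0.4.

Emit:
send_rows --plan '[[[0, 0, 0], [-0.0075, 0, -0.1], 0], [[0, 0, 0], [-0.0075, 0, -0.225], 0], [[0, 0, 0], [0.025, -0.1, -0.325], 0.5], [[0, 0, 0], [0.0625, -0.225, -0.4], 0.5], [[0, 0, 0], [0.1, -0.35, -0.475], 0.5]]'

```text
time: 9.3
eef_pos: [0.4704, 0.0224, 0.2517]
eef_rot: [0.998, 0.069, 0.002, 0.001]
ft_force: [0.9, -0.0, -0.8]
grip_width: 0.0228
grasp_force: 0.0
```

Scaled: -8.2 cm / 40 = -0.205, -4 cm / 40 = -0.1.

Emit:
send_rows --plan '[[[0, 0, 0], [0.02, -0.1, 0], 0.5], [[0, 0, 0], [0.04, -0.205, 0], 0.5], [[0, 0, 0], [0.04, -0.205, 0], 0.5], [[0, 0, 0], [0.04, -0.205, 0], 0.5], [[0, 0, 0], [0.04, -0.205, 0], 0.5]]'

```text
time: 9.93
eef_pos: [0.4742, 0.103, 0.25]
eef_rot: [0.998, 0.068, 0.0, 0.0]
ft_force: [0.8, -0.1, -0.1]
grip_width: 0.0432
grasp_force: 0.0
```

Run:
```python
from h import *
s=read_state();print(s['eef_pos'],s['time'])
cal=viewer.calibration('wrist');im=viewer.capture('wrist');np.save('w4.npy',cal,allow_pickle=True)
print(cal['origin'])
for n,z in [('rotor_grip',.043),('rotor',0)]:
  for d in spotter.tip_of(n,'wrist'): print(n,d,atz(cal,*d['location'],z))
for d in spotter.masks_of('rotor','wrist')[:5]: print(d['box'],d['conf'])
r,c=map(int,proj(cal,[.54,.1115,.022]));print(r,c)
g=im.copy();r0=max(r-60,0);c0=max(c-80,0);crop=g[r0:r0+130,c0:c0+160];print(r0,c0)
cr=np.clip(crop.astype(float)*2.0,0,255).astype(np.uint8)
cv2.imwrite('pics/w4.png',cv2.resize(cr,(640,520),interpolation=cv2.INTER_CUBIC));cv2.imwrite('pics/w4f.png',im)
```

```text
[0.47424904 0.10304421 0.25002464] 9.925
[0.54251163 0.11180819 0.3930386 ]
rotor_grip {'location': [243.4, 390.2], 'conf': 0.92} [0.46213504 0.02353118 0.043     ]
rotor_grip {'location': [132.2, 224.7], 'conf': 0.78} [0.55179032 0.20680854 0.043     ]
rotor_grip {'location': [51.0, 370.6], 'conf': 0.77} [0.64230144 0.07652667 0.043     ]
rotor_grip {'location': [156.4, 321.4], 'conf': 0.57} [0.54174348 0.10904378 0.043     ]
rotor {'location': [63.6, 360.5], 'conf': 0.85} [0.64131285 0.08070106 0.        ]
rotor {'location': [160.4, 325.1], 'conf': 0.82} [0.53787146 0.10395634 0.        ]
rotor {'location': [138.2, 233.0], 'conf': 0.71} [0.54781756 0.20891533 0.        ]
rotor {'location': [234.6, 385.3], 'conf': 0.67} [0.46218298 0.02054519 0.        ]
rotor {'location': [233.5, 259.7], 'conf': 0.61} [0.44330994 0.16962074 0.        ]
[383.9, 238.3, 52.9, 54.3] 0.95
[366.8, 60.4, 60.4, 64.3] 0.81
[232.1, 133.6, 55.5, 60.2] 0.79
[322.8, 156.4, 53.8, 52.5] 0.78
157 318
97 238
```

View pics/w4.png

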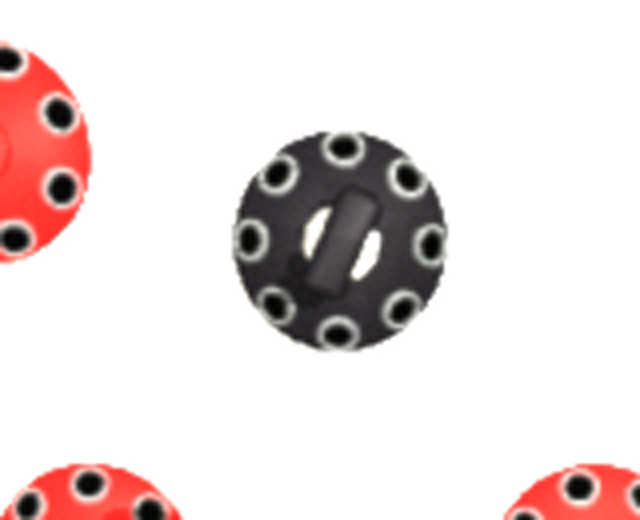

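The black rotor is seen from straight above: its wing runs from crop (285,328) to (195,360), centre about (240,344) → picture row 157, col 324.

Run:
```python
from h import *
cal=np.load('w4.npy',allow_pickle=True).item();ct=viewer.calibration('top');cs=viewer.calibration('scene')
P=lambda r,c,z:atz(cal,97+r/4-.4,238+c/4-.4,z)
a,b=P(193,361,.048),P(288,327,.048);yaw=np.arctan2(*(a-b)[1::-1]);c=(a+b)/2
print('wing',c,yaw,np.linalg.norm(a-b));print('disc',P(241,340,.02))
w2=tri([ray(cal,97+60-.4,238+86-.4),ray(viewer.calibration('scene'),282.1,316.2)]);print(w2)
holes=np.array([(148,343),(177,408),(245,430),(310,402),(333,338),(306,275),(240,250),(174,277)])
h=holes.mean(0);print('holes mean',h,P(*h,.021))
plan([*c[:2],.12],yaw)
plan([*c[:2],.12],yaw-np.pi/2)
plan([*c[:2],.12],yaw+np.pi)
print(read_state()['q'])
```

```text
wing [0.54163699 0.10690287 0.048     ] -0.21592421295775757 0.02427311249800316
disc [0.54140389 0.10752436 0.02      ]
(array([0.54284574, 0.10784663, 0.03124809]), [np.float64(0.0015652858060856629), np.float64(0.0015652858060856444)])
holes mean [241.625 340.375] [0.54126017 0.10741435 0.021     ]
turn [0.0, -0.0, 20.3] shift [6.73, 0.62, 13.02] | at [0.4741 0.1038 0.2502] t 10.12
turn [0.0, -0.0, 110.3] shift [6.73, 0.62, 13.02] | at [0.4741 0.1038 0.2502] t 10.12
turn [0.0, 0.0, -159.7] shift [6.73, 0.62, 13.02] | at [0.4741 0.1038 0.2502] t 10.12
[ 0.49806534 -0.01154144 -0.75410183  1.80965631 -0.00790432  1.34035779
 -1.68724656]
```

Scaled: 13 cm / 40 = 0.325, 11 cm / 40 = 0.275, 20.3 degrees / 90 = 0.2256.

Emit:
send_rows --plan '[[[0, 0, 0.0778], [0.055, 0.005, 0.1], 0.4], [[0, 0, 0.1556], [0.1125, 0.01, 0.2], 0.4], [[0, 0, 0.2256], [0.1675, 0.015, 0.275], 0.4], [[0, 0, 0.2256], [0.1675, 0.015, 0.325], 0.4], [[0, 0, 0.2256], [0.1675, 0.015, 0.325], 0.4]]'

```text
time: 10.75
eef_pos: [0.5394, 0.1077, 0.1187]
eef_rot: [0.994, -0.107, -0.002, 0.0]
ft_force: [0.3, 0.2, 0.9]
grip_width: 0.0347
grasp_force: 0.0
```

```bash
python3 -c "
from h import *
plan([.5416,.1071,.046],-.216)"
```

```text
turn [0.1, 0.2, 0.1] shift [0.25, 0.01, 7.27] | at [0.5394 0.1077 0.1187] t 10.75
```

Scaled: 7.3 cm / 40 = 0.1825, 7 cm / 40 = 0.175.

Emit:
send_rows --plan '[[[0, 0, 0], [0.0025, 0, 0.075], 0.4], [[0, 0, 0], [0.005, 0, 0.1375], 0.4], [[0, 0, 0], [0.005, 0, 0.175], 0.4], [[0, 0, 0], [0.005, 0, 0.1825], 0.4], [[0, 0, 0], [0.005, 0, 0.1825], 0.4]]'

```text
time: 11.38
eef_pos: [0.5436, 0.1077, 0.0482]
eef_rot: [0.994, -0.107, 0.001, -0.0]
ft_force: [-0.3, -1.2, 0.1]
grip_width: 0.0347
grasp_force: 0.0
```

Emit:
send_rows --plan '[[[0, 0, 0], [0, 0, 0], 0], [[0, 0, 0], [0, 0, 0], 0], [[0, 0, 0], [0, 0, 0], 0], [[0, 0, 0], [0, 0, 0], 0], [[0, 0, 0], [0, 0, 0], 0]]'

```text
time: 12.0
eef_pos: [0.5433, 0.1076, 0.0475]
eef_rot: [0.994, -0.107, 0.0, 0.0]
ft_force: [-0.7, -0.5, 2.6]
grip_width: 0.0119
grasp_force: 30.0
```

Emit:
send_rows --plan '[[[0, 0, 0], [0, 0, -0.05], 0], [[0, 0, 0], [0, 0, -0.125], 0], [[0, 0, 0], [0, 0, -0.2], 0], [[0, 0, 0], [0, 0, -0.275], 0], [[0, 0, 0], [0, 0, -0.275], 0]]'

```text
time: 12.62
eef_pos: [0.5448, 0.1082, 0.1604]
eef_rot: [0.994, -0.107, 0.003, -0.0]
ft_force: [0.7, 0.1, -2.2]
grip_width: 0.0118
grasp_force: 30.0
```

Run:
```python
from h import *
s=read_state();print(s['eef_pos'],s['grip_width'],s['ft_force'])
ct,cs=viewer.calibration('top'),viewer.calibration('scene')
viewer.capture('scene')
it=viewer.capture('top');cv2.imwrite('pics/t5.png',it)
im=viewer.capture('scene')
print([ (d['location'],round(d['conf'],2)) for d in spotter.tip_of('rotor','scene')][:5], proj(cs,s['eef_pos']-np.array([0,0,.045])))
for n,z in [('shaft_tip',.05),('spindle_seat',.03),('lid_hinge',.055),('latch_pad',.05),('lid_press',.15),('spinner',0)]:
  t=spotter.tip_of(n,'top')[:1];sc=spotter.tip_of(n,'scene')[:1]
  if t: print(n,'top',t,atz(ct,*t[0]['location'],z))
  if sc: print(n,'scene',sc,atz(cs,*sc[0]['location'],z))
  if t and sc: print(tri([ray(ct,*t[0]['location']),ray(cs,*sc[0]['location'])]))
```

```text
[0.54478911 0.10817285 0.16038106] 0.011772636310738088 [ 0.71079305  0.14084409 -2.22245788]
[([257.2, 320.7], 0.94), ([343.6, 331.7], 0.83), ([291.2, 376.2], 0.78), ([317.7, 277.3], 0.7), ([254.7, 296.1], 0.69)] (np.float64(253.01928013371193), np.float64(315.5527763485548))
shaft_tip top [{'location': [265.2, 399.4], 'conf': 0.61}] [ 0.55338195 -0.10968632  0.05      ]
shaft_tip scene [{'location': [219.0, 388.9], 'conf': 0.69}] [ 0.55069037 -0.10883678  0.05      ]
(array([ 0.55285917, -0.11044829,  0.04751582]), [np.float64(0.0008513146293836121), np.float64(0.000851314629383563)])
spindle_seat top [{'location': [264.9, 400.3], 'conf': 0.98}] [ 0.55536442 -0.11365126  0.03      ]
spindle_seat scene [{'location': [224.7, 389.8], 'conf': 0.64}] [ 0.54961636 -0.11382136  0.03      ]
(array([ 0.55365022, -0.11542809,  0.02639285]), [np.float64(0.002401248975562193), np.float64(0.0024012489755621948)])
lid_hinge top [{'location': [230.4, 395.0], 'conf': 0.6}] [ 0.62182079 -0.10127796  0.055     ]
lid_hinge scene [{'location': [202.8, 363.8], 'conf': 0.72}] [ 0.6191049  -0.10305773  0
[... 373 characters left out ...]
]), [np.float64(0.004941406430086162), np.float64(0.004941406430086199)])
lid_press top [{'location': [198.2, 397.8], 'conf': 0.6}] [ 0.66809585 -0.09736967  0.15      ]
lid_press scene [{'location': [159.0, 349.5], 'conf': 0.69}] [ 0.66570908 -0.10001237  0.15      ]
(array([ 0.66658392, -0.09838674,  0.15067216]), [np.float64(0.001753916246547995), np.float64(0.001753916246548011)])
spinner top [{'location': [261.4, 397.9], 'conf': 0.96}] [ 0.56465993 -0.11210107  0.        ]
spinner scene [{'location': [231.3, 383.6], 'conf': 0.84}] [ 0.56274349 -0.11286248  0.        ]
(array([ 0.56389125, -0.11274603, -0.00058706]), [np.float64(0.0010005617007926384), np.float64(0.0010005617007926137)])
```

Rotor gripped (11.8 mm) and lifted, with its underside 47.5 mm below the TCP. Now I'll look at the open spindle from the same camera geometry used for the rotor.

```bash
python3 -c "
from h import *
plan([.486,-.118,.25],.137)"
```

```text
turn [0.0, -0.0, -20.2] shift [-0.77, 23.26, -9.28] | at [0.5431 0.1076 0.1572] t 13.43
```

Scaled: 23.3 cm / 40 = 0.5825, 19.5 cm / 40 = 0.4875, -20.2 degrees / 90 = -0.2244.

Emit:
send_rows --plan '[[[0, 0, -0.0444], [-0.005, 0.1, -0.1], 0], [[0, 0, -0.1], [-0.01, 0.225, -0.175], 0], [[0, 0, -0.1556], [-0.015, 0.3625, -0.2325], 0], [[0, 0, -0.2244], [-0.02, 0.4875, -0.2325], 0], [[0, 0, -0.2244], [-0.02, 0.5825, -0.2325], 0]]'

```text
time: 14.05
eef_pos: [0.4848, -0.1209, 0.2509]
eef_rot: [0.998, 0.068, 0.0, 0.001]
ft_force: [0.4, 0.8, -1.5]
grip_width: 0.0119
grasp_force: 30.0
```

Emit:
send_rows --plan '[[[0, 0, 0], [0, 0, 0], 0], [[0, 0, 0], [0, 0, 0], 0], [[0, 0, 0], [0, 0, 0], 0], [[0, 0, 0], [0, 0, 0], 0], [[0, 0, 0], [0, 0, 0], 0]]'

```text
time: 14.68
eef_pos: [0.4857, -0.1178, 0.2502]
eef_rot: [0.998, 0.069, -0.0, 0.0]
ft_force: [0.1, 0.5, -2.0]
grip_width: 0.0117
grasp_force: 30.0
```

Run:
```python
from h import *
s=read_state();print(s['eef_pos'],R.from_quat(s['eef_rot']).as_matrix()[:2,0],s['time'],s['grip_width'])
cal=viewer.calibration('wrist');im=viewer.capture('wrist');np.save('w6.npy',cal,allow_pickle=True);cv2.imwrite('pics/w6f.png',im)
for n,z in [('shaft_tip',.05),('spindle_seat',.03),('spinner',0),('lid_hinge',.055),('latch_pad',.05)]:
  for d in spotter.tip_of(n,'wrist')[:1]: print(n,d,atz(cal,*d['location'],z))
print(proj(cal,s['eef_pos']-np.array([0,0,.0475-.02])))
cv2.imwrite('pics/w6.png',cv2.resize(im[50:290,200:440],(600,600),interpolation=cv2.INTER_CUBIC))
```

```text
[ 0.48572492 -0.11778074  0.25021512] [0.99039561 0.13826253] 14.675 0.011671033642379388
shaft_tip {'location': [156.5, 327.8], 'conf': 0.95} [ 0.55393307 -0.11774808  0.05      ]
spindle_seat {'location': [154.7, 321.9], 'conf': 0.58} [ 0.55488681 -0.1119138   0.03      ]
spinner {'location': [156.6, 324.8], 'conf': 0.88} [ 0.55335565 -0.11569192  0.        ]
lid_hinge {'location': [84.4, 329.2], 'conf': 0.75} [ 0.6178577  -0.10967736  0.055     ]
(np.float64(286.7194818393913), np.float64(317.91706836346174))
```

View pics/w6.png

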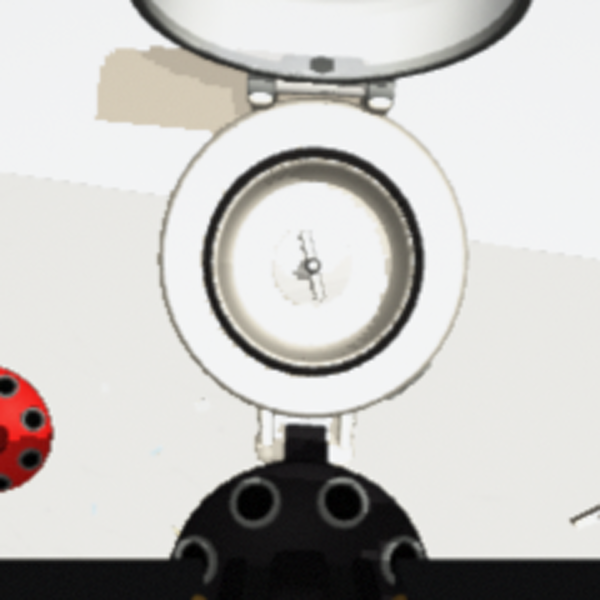

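The open bowl is visible: shaft tip at (266,313) in the crop, cross pin from (230,305) to (300,322), and the rotor in hand at the bottom with front holes at (501,255), (502,343), (558,194), (557,406).

Run:
```python
from h import *
cal=np.load('w6.npy',allow_pickle=True).item()
M=R.from_euler('Z',.1387)*R.from_rotvec([np.pi,0,0]);tcp=np.array([.48572,-.11778,.25022])
P=lambda r,c,z:atz(cal,(r+.5)/2.5-.5+50,(c+.5)/2.5-.5+200,z)
for (r,c),m in zip([(501,255),(502,343),(558,194),(557,406)],[(23.5,-9.7),(23.5,9.7),(9.7,-23.5),(9.7,23.5)]):
    print(np.round(1000*M.inv().apply(P(r,c,tcp[2]-.0475+.021)-tcp)[:2],1),m)
print('rim front',1000*M.inv().apply(P(459.5,299,tcp[2]-.0475+.018)-tcp))
print('shaft',P(266,313,.05),'deck',P(256.5,314,.052),'ring',P(262,314,.05))
a,b=P(230,305,.0348),P(300,322,.0348);print('pin',np.arctan2(*(a-b)[1::-1]),np.linalg.norm(a-b),(a+b)/2)
ce=P(98,314,.052),P(415,314,.052),P(257,160,.052),P(257,468,.052);print(np.linalg.norm(ce[0]-ce[1]),np.linalg.norm(ce[2]-ce[3]),(ce[0]+ce[1])/2,(ce[2]+ce[3])/2)
h=P(92,321,.055);print('hinge',h)
```

```text
[20.9 -8.4] (23.5, -9.7)
[20.6 10. ] (23.5, 9.7)
[  8.3 -21.6] (9.7, -23.5)
[ 8.5 23.5] (9.7, 23.5)
rim front [29.07369825  0.79319377 29.5       ]
shaft [ 0.55391995 -0.1148629   0.05      ] deck [ 0.55753058 -0.11470879  0.052     ] ring [ 0.55548261 -0.11503795  0.05      ]
pin 0.38728173551574246 0.028765946559890312 [ 0.55420401 -0.11532859  0.0348    ]
0.11980885818685855 0.12036621306075797 [ 0.55479768 -0.1150989   0.052     ] [ 0.55734491 -0.11474296  0.052     ]
hinge [ 0.61595226 -0.10892786  0.055     ]
```

```bash
python3 -c "
from h import *
plan([.5552,-.1137,.112],.36)"
```

```text
turn [0.0, -0.0, -12.7] shift [6.96, 0.5, 13.83] | at [ 0.4856 -0.1183  0.2503] t 14.97
```

Scaled: 13.8 cm / 40 = 0.345, 10 cm / 40 = 0.25, -12.7 degrees / 90 = -0.1411.

Emit:
send_rows --plan '[[[0, 0, -0.0444], [0.0625, 0.005, 0.025], 0], [[0, 0, -0.0944], [0.125, 0.01, 0.075], 0], [[0, 0, -0.1411], [0.175, 0.0125, 0.15], 0], [[0, 0, -0.1411], [0.175, 0.0125, 0.25], 0], [[0, 0, -0.1411], [0.175, 0.0125, 0.345], 0]]'

```text
time: 15.6
eef_pos: [0.5558, -0.1138, 0.1109]
eef_rot: [0.984, 0.179, 0.0, -0.0]
ft_force: [0.7, -0.5, -1.9]
grip_width: 0.0114
grasp_force: 30.0
```

Emit:
send_rows --plan '[[[0, 0, 0], [0, 0, 0], 0], [[0, 0, 0], [0, 0, 0], 0], [[0, 0, 0], [0, 0, 0], 0], [[0, 0, 0], [0, 0, 0], 0], [[0, 0, 0], [0, 0, 0], 0]]'

```text
time: 16.23
eef_pos: [0.5559, -0.1139, 0.113]
eef_rot: [0.984, 0.179, 0.0, 0.0]
ft_force: [1.0, -0.0, -2.6]
grip_width: 0.0115
grasp_force: 30.0
```

```bash
python3 -c "
from h import *
s=read_state();print(s['ft_force'],s['wrist_torque'])
plan([.5552,-.1137,.10],.36)"
```

```text
[ 0.97498709 -0.01662495 -2.61180622] [-0.00534651  0.03348854  0.02885202]
turn [0.1, -0.0, -0.1] shift [-0.06, -0.04, 1.3] | at [ 0.5559 -0.1139  0.113 ] t 16.23
```

Scaled: 1.8 cm / 40 = 0.045, 1.7 cm / 40 = 0.0425.

Emit:
send_rows --plan '[[[0, 0, 0], [-0.0013, 0, 0.015], 0], [[0, 0, 0], [-0.0013, 0, 0.03], 0], [[0, 0, 0], [-0.0013, 0, 0.0375], 0], [[0, 0, 0], [-0.0013, 0, 0.0425], 0], [[0, 0, 0], [-0.0013, 0, 0.045], 0]]'

```text
time: 16.85
eef_pos: [0.5551, -0.1139, 0.0941]
eef_rot: [0.984, 0.179, -0.0, -0.0]
ft_force: [-0.0, 0.3, -1.6]
grip_width: 0.0114
grasp_force: 30.0
```

No force with the underside 3 mm below the shaft tip, so the bore is over the shaft. Continuing.

Scaled: 0.7 cm / 40 = 0.0175, 0.6 cm / 40 = 0.015.

Emit:
send_rows --plan '[[[0, 0, 0], [0, 0, 0.0038], 0], [[0, 0, 0], [0, 0, 0.0075], 0], [[0, 0, 0], [0, 0, 0.0113], 0], [[0, 0, 0], [0, 0, 0.015], 0], [[0, 0, 0], [0, 0, 0.0175], 0]]'

```text
time: 17.48
eef_pos: [0.5551, -0.1138, 0.0872]
eef_rot: [0.984, 0.179, 0.0, -0.0]
ft_force: [0.4, -0.2, -3.0]
grip_width: 0.0117
grasp_force: 30.0
```

Scaled: 0.6 cm / 40 = 0.015, 0.55 cm / 40 = 0.0138.

Emit:
send_rows --plan '[[[0, 0, 0], [0, 0, 0.0038], 0], [[0, 0, 0], [0, 0, 0.0075], 0], [[0, 0, 0], [0, 0, 0.0113], 0], [[0, 0, 0], [0, 0, 0.0138], 0], [[0, 0, 0], [0, 0, 0.015], 0]]'

```text
time: 18.1
eef_pos: [0.5556, -0.1136, 0.0814]
eef_rot: [0.984, 0.179, 0.001, 0.0]
ft_force: [1.4, 1.7, -0.9]
grip_width: 0.0117
grasp_force: 30.0
```

Scaled: 0.2 cm / 40 = 0.005, 0.15 cm / 40 = 0.0038.

Emit:
send_rows --plan '[[[0, 0, 0], [0, 0, 0.0013], 0], [[0, 0, 0], [0, 0, 0.0025], 0], [[0, 0, 0], [0, 0, 0.0038], 0], [[0, 0, 0], [0, 0, 0.005], 0], [[0, 0, 0], [0, 0, 0.005], 0]]'

```text
time: 18.73
eef_pos: [0.5556, -0.1137, 0.0794]
eef_rot: [0.984, 0.179, 0.0, 0.0]
ft_force: [3.3, 2.6, -0.5]
grip_width: 0.0118
grasp_force: 30.0
```

Scaled: 0.15 cm / 40 = 0.0038, 0.1 cm / 40 = 0.0025.

Emit:
send_rows --plan '[[[0, 0, 0], [0.0013, -0.0005, 0], 0], [[0, 0, 0], [0.0013, -0.0005, 0.0013], 0], [[0, 0, 0], [0.0013, -0.0005, 0.0025], 0], [[0, 0, 0], [0.0013, -0.0005, 0.0038], 0], [[0, 0, 0], [0.0013, -0.0005, 0.0038], 0]]'

```text
time: 19.35
eef_pos: [0.5557, -0.1135, 0.0778]
eef_rot: [0.984, 0.179, 0.0, 0.0]
ft_force: [3.9, 2.2, 0.6]
grip_width: 0.0118
grasp_force: 30.0
```

Underside nominally at 30.3 mm with about 3 N: it appears to be over the pin. Release and check.

Emit:
send_rows --plan '[[[0, 0, 0], [0, 0, 0], 0.3], [[0, 0, 0], [0, 0, 0], 0.3], [[0, 0, 0], [0, 0, 0], 0.3], [[0, 0, 0], [0, 0, 0], 0.3], [[0, 0, 0], [0, 0, 0], 0.3]]'

```text
time: 19.98
eef_pos: [0.5554, -0.1136, 0.0777]
eef_rot: [0.984, 0.179, -0.0, 0.0]
ft_force: [0.7, 0.1, -0.4]
grip_width: 0.0261
grasp_force: 0.0
```

Scaled: -16 cm / 40 = -0.4, -11 cm / 40 = -0.275.

Emit:
send_rows --plan '[[[0, 0, 0], [0, 0, -0.025], 0.3], [[0, 0, 0], [0, 0, -0.075], 0.3], [[0, 0, 0], [0, 0, -0.15], 0.3], [[0, 0, 0], [-0.05, 0, -0.275], 0.3], [[0, 0, 0], [-0.175, 0, -0.4], 0.1]]'

```text
time: 20.6
eef_pos: [0.4964, -0.1351, 0.2353]
eef_rot: [0.984, 0.18, 0.002, 0.0]
ft_force: [-0.5, -1.3, 1.7]
grip_width: 0.0218
grasp_force: 0.0
```

Run:
```python
from h import *
s=read_state();print(s['eef_pos'],s['time'],s['ft_force'],s['grip_width'])
cw=viewer.calibration('wrist');w=viewer.capture('wrist');np.save('w7.npy',cw,allow_pickle=True)
cs,ct=viewer.calibration('scene'),viewer.calibration('top')
a=viewer.capture('scene');b=viewer.capture('top')
for n in('rotor_grip','rotor'):
  z={'rotor_grip':.073,'rotor':.03}[n];rs=[]
  for cam,c in(('scene',cs),('top',ct),('wrist',cw)):
    o=[d for d in spotter.tip_of(n,cam) if np.linalg.norm(atz(c,*d['location'],z)[:2]-[.554,-.114])<.025]
    if o: print(n,cam,o[0],atz(c,*o[0]['location'],z));rs.append(ray(c,*o[0]['location']))
  if len(rs)>1: print(tri(rs))
z=lambda i,c,h:cv2.resize(i[int(c[0])-h:int(c[0])+h,int(c[1])-h:int(c[1])+h],(390,390),interpolation=cv2.INTER_CUBIC)
cv2.imwrite('pics/home.png',np.hstack([z(w,proj(cw,[.554,-.114,.06]),70),z(a,proj(cs,[.554,-.114,.06]),40)]))
print(proj(cw,[.554,-.114,.06]))
cv2.imwrite('pics/w7f.png',w)
```

```text
[ 0.49636215 -0.13514639  0.23528134] 20.6 [-0.46239403 -1.31951304  1.67953129] 0.021803757296406684
rotor_grip scene {'location': [211.0, 390.1], 'conf': 0.86} [ 0.55103969 -0.10932439  0.073     ]
rotor_grip top {'location': [265.1, 400.7], 'conf': 0.62} [ 0.55199766 -0.10969676  0.073     ]
rotor_grip wrist {'location': [165.2, 317.6], 'conf': 0.79} [ 0.55288874 -0.11320738  0.073     ]
(array([ 0.55260442, -0.11169417,  0.06997953]), [np.float64(0.0002894042332904846), np.float64(0.0016980308139382405), np.float64(0.0015451673851393354)])
rotor scene {'location': [224.8, 391.1], 'conf': 0.58} [ 0.54747631 -0.11564201  0.03      ]
rotor top {'location': [264.8, 397.3], 'conf': 0.98} [ 0.55555253 -0.10766414  0.03      ]
rotor wrist {'location': [165.2, 319.4], 'conf': 0.87} [ 0.55248079 -0.1151528   0.03      ]
(array([ 0.5519931 , -0.11306307,  0.02901359]), [np.float64(0.005198625587023997), np.float64(0.006412642258129239), np.float64(0.002151179648241252)])
(np.float64(163.9912596301165), np.float64(318.8767680601831))
```

View pics/home.png

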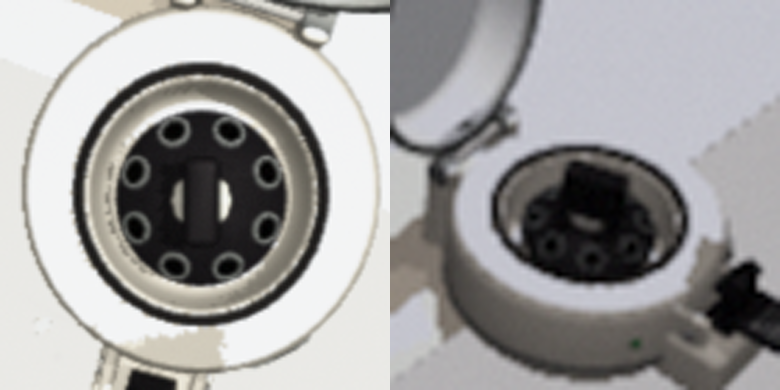

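The rotor is home: the wing middle triangulates to z≈0.070, and 0.078 would be riding on the pin. The left view shows it centred in the bowl, the right shows it deep in the bowl. Next, work out the lid push and clearances behind the lid.

Run:
```python
from h import *
cs,ct=viewer.calibration('scene'),viewer.calibration('top')
for n,p,z in [('bottle',(213,291),0),('stand front L',(193,192),0),('stand front R',(182,283),0),('yrack L',(190,302),0),('yrack R',(150,371),.04)]: print(n,atz(cs,*p,z))
print('stand top-front pix in top', atz(ct,122,290,0),atz(ct,125,380,0),'bottle',atz(ct,178,348,0))
t,s=spotter.tip_of('lid_press','top')[:1],spotter.tip_of('lid_press','scene')[:1]
print(tri([ray(ct,*t[0]['location']),ray(cs,*s[0]['location'])]))
for n in['lid_hinge']:
  t,s=spotter.tip_of(n,'top')[:1],spotter.tip_of(n,'scene')[:1];print(tri([ray(ct,*t[0]['location']),ray(cs,*s[0]['location'])]))
c=np.array([.554,-.114]);y=.12;u=np.array([np.cos(y),np.sin(y)])
for th in [1.75,1.6,1.4,1.2,1.0,.8,.6,.4,.2,.1,0]:
  x=.064-.104*np.cos(th)+.029*np.sin(th);z=.055+.104*np.sin(th)+.029*np.cos(th)
  print(th,'TCP',np.round([*(c+u*(x+.010)),z+.019],3))
plan([*(c+u*-.04),.32],y);plan([*(c+u*.14),.30],y)
```

```text
bottle [ 7.50550663e-01 -3.05702784e-04  0.00000000e+00]
stand front L [0.97178547 0.13057935 0.        ]
stand front R [ 0.85031237 -0.05861542  0.        ]
yrack L [ 0.79440904 -0.07309923  0.        ]
yrack R [ 0.75419295 -0.27554142  0.04      ]
stand top-front pix in top [0.86261582 0.11405247 0.        ] [ 0.85464387 -0.07748691  0.        ] bottle [ 0.74025679 -0.00955026  0.        ]
(array([ 0.67310009, -0.10619945,  0.15097382]), [np.float64(0.0007862744343999143), np.float64(0.0007862744343999053)])
(array([ 0.62315596, -0.10566211,  0.05658497]), [np.float64(0.0013023153423844052), np.float64(0.0013023153423841912)])
1.75 TCP [ 0.674 -0.1    0.171]
1.6 TCP [ 0.659 -0.101  0.177]
1.4 TCP [ 0.638 -0.104  0.181]
1.2 TCP [ 0.617 -0.106  0.181]
1.0 TCP [ 0.596 -0.109  0.177]
0.8 TCP [ 0.576 -0.111  0.169]
0.6 TCP [ 0.559 -0.113  0.157]
0.4 TCP [ 0.544 -0.115  0.141]
0.2 TCP [ 0.532 -0.117  0.123]
0.1 TCP [ 0.528 -0.117  0.113]
0 TCP [ 0.524 -0.118  0.103]
turn [-0.1, 0.0, 13.7] shift [2.35, -0.93, -8.88] | at [ 0.4955 -0.1357  0.2313] t 21.25
turn [-0.1, 0.0, 13.7] shift [19.84, 3.35, -6.89] | at [ 0.4955 -0.1357  0.2313] t 21.25
```

Nothing interferes behind the lid: the bottle is at (0.745,-0.005), only 141 mm tall, and the stand begins at x≈0.85. Go over the lid, then down behind it.

Scaled: 20 cm / 40 = 0.5, 16 cm / 40 = 0.4, 13.7 degrees / 90 = 0.1522.

Emit:
send_rows --plan '[[[0, 0, 0.0556], [0, 0, -0.1375], 0], [[0, 0, 0.1111], [0.125, 0.02, -0.1875], 0], [[0, 0, 0.1522], [0.2625, 0.0425, -0.1875], 0], [[0, 0, 0.1522], [0.4, 0.0675, -0.1875], 0], [[0, 0, 0.1522], [0.5, 0.085, -0.175], 0]]'

```text
time: 21.88
eef_pos: [0.6968, -0.0971, 0.3009]
eef_rot: [0.998, 0.06, -0.0, -0.001]
ft_force: [0.0, -1.3, 1.0]
grip_width: 0.0003
grasp_force: 0.0
```

Scaled: 13.5 cm / 40 = 0.3375, 12 cm / 40 = 0.3.

Emit:
send_rows --plan '[[[0, 0, 0], [0, 0, 0], 0], [[0, 0, 0], [0, 0, 0.1], 0], [[0, 0, 0], [0, 0, 0.2], 0], [[0, 0, 0], [0, 0, 0.3], 0], [[0, 0, 0], [0, 0, 0.3375], 0]]'

```text
time: 22.5
eef_pos: [0.6924, -0.0984, 0.1645]
eef_rot: [0.998, 0.06, -0.002, 0.0]
ft_force: [0.3, 0.0, 0.8]
grip_width: 0.0002
grasp_force: 0.0
```

```bash
python3 -c "
from h import *
s=read_state();print(s['ft_force'],s['grip_width'],s['time'])
plan([.659,-.101,.170],.12)"
```

```text
[0.32342594 0.03020728 0.77462101] 0.0002326883544443567 22.5
turn [-0.0, 0.3, -0.0] shift [-3.35, -0.14, -0.53] | at [ 0.6924 -0.0984  0.1645] t 22.5
```

Scaled: -6.6 cm / 40 = -0.165, -5.5 cm / 40 = -0.1375.

Emit:
send_rows --plan '[[[0, 0, 0], [-0.0375, 0, 0], 0], [[0, 0, 0], [-0.0675, 0, -0.015], 0], [[0, 0, 0], [-0.1, 0, -0.035], 0], [[0, 0, 0], [-0.1375, 0, -0.0425], 0], [[0, 0, 0], [-0.165, 0, -0.0425], 0]]'

```text
time: 23.12
eef_pos: [0.6287, -0.1057, 0.1853]
eef_rot: [0.998, 0.06, 0.001, 0.001]
ft_force: [1.6, 0.3, 1.2]
grip_width: 0.0003
grasp_force: 0.6
```

Scaled: -5.2 cm / 40 = -0.13, 1.2 cm / 40 = 0.03.

Emit:
send_rows --plan '[[[0, 0, 0], [-0.025, 0, 0], 0], [[0, 0, 0], [-0.0525, 0, 0.0025], 0], [[0, 0, 0], [-0.08, 0, 0.01], 0], [[0, 0, 0], [-0.105, 0, 0.0175], 0], [[0, 0, 0], [-0.13, 0, 0.03], 0]]'

```text
time: 23.75
eef_pos: [0.5768, -0.1117, 0.1716]
eef_rot: [0.998, 0.06, -0.0, -0.0]
ft_force: [0.4, 2.3, 0.6]
grip_width: 0.0006
grasp_force: 0.7
```

Run:
```python
from h import *
s=read_state();print(s['eef_pos'],s['ft_force'],s['wrist_torque'])
cs,ct=viewer.calibration('scene'),viewer.calibration('top');viewer.capture('scene');viewer.capture('top')
t,k=spotter.tip_of('lid_press','top')[:1],spotter.tip_of('lid_press','scene')[:1];print(t,k)
if t and k: print(tri([ray(ct,*t[0]['location']),ray(cs,*k[0]['location'])]))
for th in (.6,.8,1,1.2):
  x=.064-.104*np.cos(th)+.029*np.sin(th);z=.055+.104*np.sin(th)+.029*np.cos(th);p=[.554+.993*x,-.114+.12*x,z];print(th,proj(cs,p),proj(ct,p))
```

```text
[ 0.57676967 -0.11165081  0.17159925] [0.39151685 2.3487786  0.61697967] [ 0.21152967 -0.12460774  0.00258367]
[] [{'location': [176.3, 386.3], 'conf': 0.61}]
0.6 (np.float64(186.83208371214792), np.float64(396.3332428863346)) (np.float64(264.5395677827205), np.float64(407.4102921839942))
0.8 (np.float64(178.44626764901042), np.float64(389.5455295847025)) (np.float64(254.20842680133933), np.float64(406.9124129545646))
1 (np.float64(171.13319845750954), np.float64(381.70815129662253)) (np.float64(242.7505209329667), np.float64(405.9944131612013))
1.2 (np.float64(165.2619820417978), np.float64(373.23706333697766)) (np.float64(230.74873026029726), np.float64(404.6969557665492))
```

The lid follows (at about 0.85 rad). Continue the arc down.

Scaled: -3.9 cm / 40 = -0.0975, -3.3 cm / 40 = -0.0825.

Emit:
send_rows --plan '[[[0, 0, 0], [-0.0225, 0, 0.0175], 0], [[0, 0, 0], [-0.045, 0, 0.035], 0], [[0, 0, 0], [-0.065, 0, 0.055], 0], [[0, 0, 0], [-0.0825, 0, 0.075], 0], [[0, 0, 0], [-0.0975, 0, 0.0975], 0]]'

```text
time: 24.58
eef_pos: [0.538, -0.1165, 0.1323]
eef_rot: [0.998, 0.06, -0.0, 0.0]
ft_force: [-1.0, 1.2, 2.7]
grip_width: 0.0003
grasp_force: 0.9
```

Scaled: 2 cm / 40 = 0.05, 1.8 cm / 40 = 0.045.

Emit:
send_rows --plan '[[[0, 0, 0], [-0.0075, 0, 0.0125], 0], [[0, 0, 0], [-0.015, 0, 0.025], 0], [[0, 0, 0], [-0.0225, 0, 0.0375], 0], [[0, 0, 0], [-0.025, 0, 0.045], 0], [[0, 0, 0], [-0.0275, 0, 0.05], 0]]'

```text
time: 25.2
eef_pos: [0.528, -0.1177, 0.1128]
eef_rot: [0.998, 0.06, 0.0, -0.0]
ft_force: [0.8, 1.3, 1.2]
grip_width: 0.0003
grasp_force: 0.7
```

Scaled: 0.95 cm / 40 = 0.0238, -0.9 cm / 40 = -0.0225.

Emit:
send_rows --plan '[[[0, 0, 0], [-0.0075, 0, 0.0075], 0], [[0, 0, 0], [-0.015, 0, 0.0125], 0], [[0, 0, 0], [-0.0225, 0, 0.0175], 0], [[0, 0, 0], [-0.0225, 0, 0.0213], 0], [[0, 0, 0], [-0.0225, 0, 0.0238], 0]]'

```text
time: 25.82
eef_pos: [0.519, -0.1191, 0.1037]
eef_rot: [0.998, 0.06, 0.0, 0.0]
ft_force: [0.1, 0.6, 4.0]
grip_width: 0.0005
grasp_force: 2.0
```

Scaled: 0.2 cm / 40 = 0.005, 0.15 cm / 40 = 0.0038.

Emit:
send_rows --plan '[[[0, 0, 0], [0, 0, 0.0013], 0], [[0, 0, 0], [0, 0, 0.0025], 0], [[0, 0, 0], [0, 0, 0.0038], 0], [[0, 0, 0], [0, 0, 0.005], 0], [[0, 0, 0], [0, 0, 0.005], 0]]'

```text
time: 26.45
eef_pos: [0.5183, -0.1191, 0.1011]
eef_rot: [0.998, 0.06, -0.001, 0.0]
ft_force: [-0.9, -0.9, 2.1]
grip_width: 0.0005
grasp_force: 1.0
```

Scaled: 0.15 cm / 40 = 0.0038, 0.1 cm / 40 = 0.0025.

Emit:
send_rows --plan '[[[0, 0, 0], [0, 0, 0.0013], 0], [[0, 0, 0], [0, 0, 0.0025], 0], [[0, 0, 0], [0, 0, 0.0038], 0], [[0, 0, 0], [0, 0, 0.0038], 0], [[0, 0, 0], [0, 0, 0.0038], 0]]'

```text
time: 27.08
eef_pos: [0.5186, -0.1188, 0.1]
eef_rot: [0.998, 0.06, -0.0, 0.0]
ft_force: [-2.3, -0.9, 4.4]
grip_width: 0.0004
grasp_force: 2.1
```

Scaled: 0.15 cm / 40 = 0.0038, 0.1 cm / 40 = 0.0025.

Emit:
send_rows --plan '[[[0, 0, 0], [0, 0, 0.0013], 0], [[0, 0, 0], [0, 0, 0.0025], 0], [[0, 0, 0], [0, 0, 0.0038], 0], [[0, 0, 0], [0, 0, 0.0038], 0], [[0, 0, 0], [0, 0, 0.0038], 0]]'

```text
time: 27.7
eef_pos: [0.5186, -0.1188, 0.0989]
eef_rot: [0.998, 0.06, -0.0, 0.0]
ft_force: [-4.8, 0.2, 7.9]
grip_width: 0.0004
grasp_force: 4.2
```

Scaled: 0.15 cm / 40 = 0.0038, 0.1 cm / 40 = 0.0025.

Emit:
send_rows --plan '[[[0, 0, 0], [-0.0013, 0, 0.0013], 0], [[0, 0, 0], [-0.0013, 0, 0.0025], 0], [[0, 0, 0], [-0.0013, 0, 0.0038], 0], [[0, 0, 0], [-0.0013, 0, 0.0038], 0], [[0, 0, 0], [-0.0013, 0, 0.0038], 0]]'

```text
time: 28.32
eef_pos: [0.5185, -0.1189, 0.0981]
eef_rot: [0.998, 0.06, -0.0, 0.0]
ft_force: [-5.9, 0.1, 11.8]
grip_width: 0.0006
grasp_force: 6.3
```

Scaled: 0.12 cm / 40 = 0.003, 0.1 cm / 40 = 0.0025.

Emit:
send_rows --plan '[[[0, 0, 0], [-0.0013, 0, 0.0013], 0], [[0, 0, 0], [-0.0013, 0, 0.0025], 0], [[0, 0, 0], [-0.0013, 0, 0.003], 0], [[0, 0, 0], [-0.0013, 0, 0.003], 0], [[0, 0, 0], [-0.0013, 0, 0.003], 0]]'

```text
time: 28.95
eef_pos: [0.5183, -0.1189, 0.0975]
eef_rot: [0.998, 0.06, 0.0, 0.001]
ft_force: [-6.9, -0.0, 16.4]
grip_width: 0.0006
grasp_force: 7.9
```

Run:
```python
from h import *
print(read_state()['ft_force'])
cs=viewer.calibration('scene');im=viewer.capture('scene');cv2.imwrite('pics/s9.png',im)
print(spotter.tip_of('lid_press','scene')[:2],spotter.tip_of('lid_hinge','scene')[:1],spotter.tip_of('latch_pad','scene')[:2])
```

```text
[-6.90069322 -0.04303642 16.44269969]
[{'location': [213.5, 404.0], 'conf': 0.73}, {'location': [238.1, 430.5], 'conf': 0.37}] [{'location': [203.3, 363.2], 'conf': 0.74}] [{'location': [236.5, 429.6], 'conf': 0.55}]
```

16 N and stiff: the lid is against its stop. Lift off and check that it stays shut.

Scaled: -7 cm / 40 = -0.175, -4 cm / 40 = -0.1.

Emit:
send_rows --plan '[[[0, 0, 0], [0, 0, -0.0075], 0], [[0, 0, 0], [0, 0, -0.02], 0], [[0, 0, 0], [0, 0, -0.05], 0], [[0, 0, 0], [0, 0, -0.1], 0], [[0, 0, 0], [0, 0, -0.175], 0]]'

```text
time: 29.78
eef_pos: [0.5173, -0.1186, 0.1659]
eef_rot: [0.998, 0.06, -0.001, -0.001]
ft_force: [0.4, 0.4, -0.4]
grip_width: 0.0008
grasp_force: 0.0
```

Scaled: -10 cm / 40 = -0.25, -8 cm / 40 = -0.2.

Emit:
send_rows --plan '[[[0, 0, 0], [-0.025, 0, -0.1], 0], [[0, 0, 0], [-0.05, 0, -0.2], 0], [[0, 0, 0], [-0.075, 0, -0.25], 0], [[0, 0, 0], [-0.075, 0, -0.25], 0], [[0, 0, 0], [-0.075, 0, -0.25], 0]]'

```text
time: 30.4
eef_pos: [0.4879, -0.1223, 0.2648]
eef_rot: [0.998, 0.06, -0.0, -0.0]
ft_force: [-0.2, 0.4, 1.0]
grip_width: 0.0002
grasp_force: 0.0
```

Run:
```python
from h import *
s=read_state();print(s['eef_pos'],s['ft_force'],s['time'])
cs,ct,cw=[viewer.calibration(n) for n in('scene','top','wrist')]
I={n:viewer.capture(n) for n in('scene','top','wrist')}
rs=[]
for n,c in(('scene',cs),('top',ct),('wrist',cw)):
  d=spotter.tip_of('lid_press',n)[:1];print(n,d)
  if d: rs.append(ray(c,*d[0]['location']))
if len(rs)>1: print(tri(rs))
r=[]
for n,c in(('scene',cs),('wrist',cw)):
  d=[e for e in spotter.tip_of('rotor_grip',n) if np.linalg.norm(atz(c,*e['location'],.073)[:2]-[.554,-.114])<.03][:1];print(n,d)
  if d:r.append(ray(c,*d[0]['location']))
if len(r)>1: print(tri(r))
a=cv2.imread('pics/scene.png').astype(int)
# hook+lid region against the first (shut) picture
for nm,(r0,r1,c0,c1) in {'lid area':(185,225,355,420),'open-lid area':(140,185,330,375),'latch':(225,250,412,438)}.items():
  print(nm,np.abs(I['scene'][r0:r1,c0:c1].astype(int)-a[r0:r1,c0:c1]).max(2).mean())
for n in('tube_jar','foam_rack','bottle_b','forceps'):print(n,[np.round(d['location']) for d in spotter.tip_of(n,'top')[:1]])
```

```text
[ 0.4878869  -0.12232063  0.2647641 ] [-0.1760327   0.38937988  0.97242128] 30.4
scene [{'location': [214.3, 407.2], 'conf': 0.86}]
top [{'location': [283.5, 403.8], 'conf': 0.9}]
wrist [{'location': [201.2, 315.4], 'conf': 0.78}]
(array([ 0.51421742, -0.11546299,  0.08543239]), [np.float64(0.0015031738380839412), np.float64(0.0025960930441153774), np.float64(0.0011241081367971031)])
scene []
wrist []
lid area 11.082307692307692
open-lid area 8.281975308641975
latch 7.798461538461538
tube_jar [array([219., 187.])]
foam_rack [array([296., 174.])]
bottle_b [array([169., 346.])]
forceps []
```

```bash
python3 -c "
from h import *
print(robot.job_done())"
```

```text
the job is handed in; nothing more can be done
None
```

I handed the job in at about 31 s of the 67 s allowed: the lid sprang open, the rotor measured as home over the drive pin, and the lid stayed shut when I let go. My first try at the latch caught the hook and pushed it with about 28 N, just under the 30 N limit. The judge gave no verdict back, and I had no direct reading of the latch angle or of the rotor after the lid closed.

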